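Set the slip valve to 60 degrees and pin it

TASK

Lift the blue beaker out of the yellow valve lever's way and stand it upright on the cork disc on the ware board, then turn the lever to 60 degrees, so that its hole lies over the green-marked hole of the index plate. Lock it there: take the red-headed pin from the wooden tool block and put it all the way down through the lever and that hole, its head resting on the lever. Do not tip the beaker over, and leave the other ware, tools and bottles standing where they are.

Things in the scene. Friction and masses are not known exactly. Their poses are not given: they have to be found in the camera images.
- valve: fixed brass ball valve with a level aluminium index plate, its top 93 mm above the bench, 8 mm thick. Origin: on the bench, on the lever's vertical axis; z up, x along the outlet pipe. Plate: four 11 mm through holes 65 mm from the axis, at 135, 165, 195, 225 degrees from the valve's x axis (anticlockwise from above), for lever angles 0, 30, 60, 90 degrees; a green square marks the 60
- lever (a joint): opening of the yellow lever, rad: 0 closed (along 135 degrees in the valve's frame), growing anticlockwise from above to a stop at 1.571; 60 degrees = 1.047. Stiff (0.2 N m), stays where left. Bar 22 mm wide, 8 mm thick, top 104 mm above the bench, ending in a grip sleeve 22 mm wide, 95 to 155 mm from the axis and 96 to 118 mm above the bench
- lever_grip (a point): middle of the lever's grip sleeve, 125 mm from the axis, 107 mm above the bench; its x axis points out along the lever, z up
- lever_hole (a point): centre of the 11 mm through hole in the lever, at the lever's top face, 65 mm from the axis, 104 mm above the bench
- plate_hole60 (a point): centre of the green-marked 60 degree hole, at the index plate's top face, 93 mm above the bench; z up
- lock_pin: steel locking pin with a red head, standing upright in one of the three holes of the tool block. Origin: its lower tip; z up to the head. Tapered over the lowest 8 mm, shank 8 mm in diameter up to 45 mm, then the head, 22 mm in diameter, from 45 to 81 mm, whose underside rests on whatever the pin is put through
- rack: fixed wooden tool block 160 x 60 x 50 mm high with three 11 mm through holes along its x axis, 50 mm apart (-50, 0, 50 mm). Origin: centre of its underside
- beaker: blue glazed straight beaker, open at the top, 50 mm in outer diameter, 130 mm tall, 4 mm wall, about 0.18 kg. Origin: centre of its underside; z up. It starts in the sweep of the lever
- cork_disc: fixed cork disc, 68 mm in diameter and 4 mm thick, lying on the ware board. Origin: centre of its underside; its top is 4 mm above that
- ware_board: fixed dark wooden board 280 x 110 x 18 mm thick with three places along its x axis, 88 mm apart: the cork disc and the two white cones, in any order. Origin: centre of its underside
- cone_a: white porcelain cone, 48 mm across its foot, 95 mm tall, standing on the ware board: leave it. Origin: centre of its underside
- cone_b: the second, equal white cone on the ware board: leave it
- tool_a: tool with a wooden handle 14 mm thick standing in the tool block, its top 82 mm above the bench: leave it. Origin: its lower tip
- tool_b: equal tool with a blue handle in the tool block: leave it
- wash_bottle: white wash bottle with a red cap, 56 mm across, 170 mm tall, beside the valve: leave it. Origin: centre of its underside
- glaze_jar: amber glaze jar with a black lid, 64 mm across, 110 mm tall, beside the valve: leave it. Origin: centre of its underside
There are look-alikes about, which are no part of the job. Of the things that look like the lock_pin, take the one that is farthest to the robot's right at the start.

How it is judged:
By the outcome, as a careful person would: the job done as asked, in the order asked, and still so for the second after the job is handed in, with the robot touching nothing.
It also fails if it takes over 67 s, if anything falls off the work surface, if the arm or the gripper's body presses on something with over 40 N, if the wrist force passes 120 N, or if a joint passes its speed limit or range.

ROBOT

A 6-joint arm with a two-finger parallel gripper is mounted at the origin on the work surface. World frame = base frame: x ahead of the robot, y to its left, z up, the work surface at z = 0. Lengths are in m, angles in degrees, forces in N, time in s.
With the tool pointing down it reaches from about 0.3 to 0.75 m from the base axis. Payload 8.5 kg.
Tool frame: the origin (TCP) lies at the very end of the fingers, on their centre line; the grasp point (between the pads) lies 19 mm behind it; x points along the fingers, y is the direction in which the jaws open and shut, and the axes are right-handed (so a half turn about x gives the same grasp; the last joint's range is limited). The gripper opens to 85 mm and grips with 20 to 120 N. Pads are 22 mm wide; open, the fingers measure 114 mm over their backs; the gripper's body (76 mm by 85 mm) begins 54 mm behind the grasp point. The pads swing forward as they close: fully open they stand 13 mm farther back than shut.
Start: joints at [56.992, 21.807, 74.336, -0, 83.858, -12.336], TCP at [0.194, 0.515, 0.231] pointing down, gripper open.
Joint ranges: [-178.18, 178.18], [-50.72, 133.34], [12.68, 142.11], [-81.47, 261.47], [9.98, 163.14], [-165.26, 165.26]. Speed limits (degrees/s): [136.94, 136.94, 180, 180, 180, 180].

INTERFACE

Orientations are given as a 3x3 rotation matrix whose columns are the frame's x, y, z axes.
In Python, from rig import sensors, cams, env gives the robot as it stands.
- The arm moves only by the shell command python3 -m crank 'ROWS' [FORCE]. ROWS is a JSON object of lists of equal length, an entry for each row: "hand": the closure in counts, from 0 (fully open) to 255 (shut); "translation": the shift along the tool's x, y, z in m, a list of three; "dr": the turn, a rotation vector about the tool's x, y, z in rad, a list of three. A call has 1 to 5 rows; each row is the pose to reach, as a shift and turn from the pose commanded when the call began, along the tool's axes at that moment; what a row does not reach only later rows make up. A row lasts 1/10 s, in which the tool goes at most 50 mm and 8.59 degrees, less where a joint would pass 70% of its speed; a pose out of reach is approached as far as the arm can. A call with a gripper value outside its range is refused whole. The fingers move at their own pace and stop on an object; FORCE is the grip in N (left out, the last holds). Time passes only in rows, so rows that repeat a pose let the fingers close. It gives the time, the measured TCP pose, the force and the opening at its end, in the units of the state.
- sensors.observe(): the state, without advancing time (a new reading comes with each control period).
- cams.get_image(name): name is "scene" or "top"; returns (picture, depth): 400x640x3 uint8, blue, green, red; 400x640 float32, m along the optical axis (not along the pixel's ray), 0 where there is no reading.
- cams.calibration(name): a dict with "vertical_fov" (degrees; the focal length in pixels is half the picture's height over the tangent of half this angle, whatever the lens; pixels are square), "cx", "cy" (the principal point, pixels), "distortion" ([k1, k2, p1, p2, k3] as OpenCV has them; the pictures are not rectified), "extrinsics" (4x4, takes a point from camera to world coordinates). Camera axes: x right, y down, z forward; pixel columns grow to the right and rows downward; lengths in m; the calibration is good to about 2 mm. A picture is of the moment at which its call begins. calibration takes no time and is no camera call.
- env.close_job(): hands the job in, once; it reports no verdict.
The state is a dict: "time_s": time; "q": joint angles; "qvel": joint speeds; "joint_efforts": joint torques, N m; "position": TCP position; "tool_rot": TCP orientation; "ft_force": force on the tool from outside, world axes, zero at the start; "wrist_torque": the same for the moment, N m; "grip_width": finger opening in m.
Only numpy, scipy, OpenCV 4.12 (cv2) and the standard library are available. Lean on these libraries where they do the work, as an engineer would, in place of code of your own. Each camera call takes 0.05 s, during which the arm holds its last target. There are 200 camera calls.

## Working session

There is one attempt and no reset: what is moved stays moved. The work goes in short steps, Python scripts to look and compute and a shell command to move; the robot and the scene stay as the last step left them, time stands still between calls to the robot, and variables do not carry over. Pictures are saved under pics/ and viewed, about 8 in all and at most 12, crops included, and the job is handed in when it is done.

```bash
ls; mkdir -p pics
python3 - <<'E'
from rig import sensors,cams
import cv2,numpy as np
for n in("scene","top"):
    im,d=cams.get_image(n); cv2.imwrite(f"pics/{n}0.png",im); np.save(f"pics/{n}0.npy",d)
    c=cams.calibration(n); print(n,c)
s=sensors.observe(); print(s)
E
```

```text
pics
scene {'vertical_fov': 46.87965742351352, 'cx': 322.32233995978083, 'cy': 203.45761585842558, 'distortion': array([0.04146824, 0.        , 0.        , 0.        , 0.        ]), 'extrinsics': array([[-0.19409509,  0.51563124, -0.83453671,  1.47066778],
       [ 0.98091244,  0.09183131, -0.17139952,  0.24697782],
       [-0.01174235, -0.85187525, -0.5236131 ,  0.71555308],
       [ 0.        ,  0.        ,  0.        ,  1.        ]])}
top {'vertical_fov': 56.62665178340721, 'cx': 318.3360182365047, 'cy': 198.33553861839462, 'distortion': array([-0.01112005,  0.        ,  0.        ,  0.        ,  0.        ]), 'extrinsics': array([[ 1.38648165e-02, -9.96444606e-01,  8.31018286e-02,
         4.04616289e-01],
       [-9.99901829e-01, -1.39851232e-02, -8.65747893e-04,
         4.99416154e-02],
       [ 2.02485913e-03, -8.30816669e-02, -9.96540685e-01,
         1.20518113e+00],
       [ 0.00000000e+00,  0.00000000e+00,  0.00000000e+00,
         1.00000000e+00]])}
{'time_s': 0.1, 'q': array([ 5.69925784e+01,  2.18387117e+01,  7.43787712e+01, -7.34970484e-05,
        8.38607342e+01, -1.23343728e+01]), 'qvel': array([-0.03175396, -0.14819017, -0.06470105,  0.01922254, -0.02046152,
        0.00754372]), 'joint_efforts': array([ 3.86788684e-03, -4.49226058e+01, -2.31651342e+01, -1.99258193e-04,
        3.67890156e-03, -8.40803182e-06]), 'position': array([0.19400976, 0.51435972, 0.23076836]), 'tool_rot': array([[-7.42590522e-04,  3.53034159e-01,  9.35610138e-01],
       [-1.14550621e-03,  9.35609482e-01, -3.53034821e-01],
       [-9.99999068e-01, -1.33390753e-03, -2.90371913e-04]]), 'ft_force': array([-1.21780676,  0.41438325, -0.68602813]), 'wrist_torque': array([ 0.00688667,  0.00099284, -0.01329114]), 'grip_width': 0.0853368117985184}
```

View pics/scene0.png

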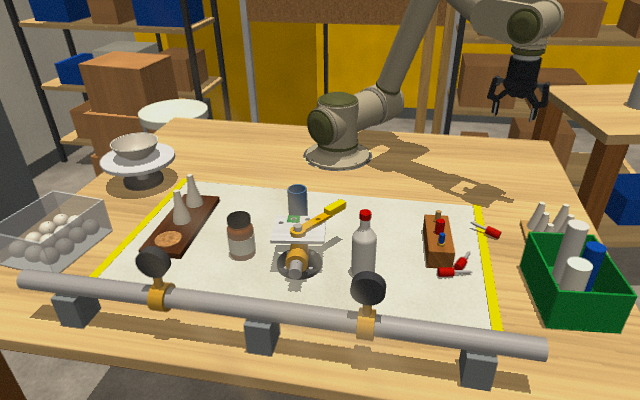

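View pics/top0.png

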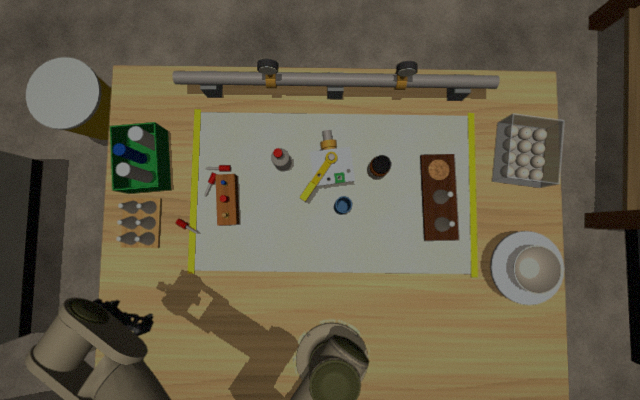

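The views show these red candidates in the top picture: the rack (224,199), and loose pins near (220,168), (211,183) and (185,225). The beaker is at (342,205), the lever runs from (331,157) to (307,197), and the cork is at (439,170). Next I'll crop close and take measurements.

```bash
cat > h.py <<'E'
import cv2,numpy as np
from rig import cams,sensors
def K(n):
    c=cams.calibration(n); f=200/np.tan(np.radians(c["vertical_fov"]/2))
    return np.array([[f,0,c["cx"]],[0,f,c["cy"]],[0,0,1]]),np.array(c["distortion"]),np.array(c["extrinsics"])
def ray(n,uv):
    k,d,E=K(n); p=cv2.undistortPoints(np.array([[uv]],float),k,d)[0,0]
    return E[:3,3],E[:3,:3]@np.array([p[0],p[1],1])
def onz(n,uv,z):
    o,r=ray(n,uv); return o+r*(z-o[2])/r[2]
def cloud(n,dep):
    k,d,E=K(n); v,u=np.mgrid[:400,:640]
    p=cv2.undistortPoints(np.stack([u,v],-1).reshape(-1,1,2).astype(float),k,d).reshape(400,640,2)
    P=np.dstack([p*dep[...,None],dep]); return P@E[:3,:3].T+E[:3,3]
def proj(n,P):
    k,d,E=K(n); R=E[:3,:3].T
    return cv2.projectPoints(np.array(P,float).reshape(-1,1,3),cv2.Rodrigues(R)[0],-R@E[:3,3],k,d)[0][:,0]
def blobs(n,im,lo,hi,amin=8,roi=None):
    h=cv2.cvtColor(im,cv2.COLOR_BGR2HSV)
    m=cv2.inRange(h,np.array(lo),np.array(hi))
    if roi: z=np.zeros_like(m); a,b,c,d=roi; z[b:d,a:c]=1; m*=z
    k,l,s,c=cv2.connectedComponentsWithStats(m)
    return [(c[i].round(1),s[i]) for i in range(1,k) if s[i][4]>=amin],m,l
E
python3 - <<'E'
from h import *
t=cv2.imread("pics/top0.png"); s=cv2.imread("pics/scene0.png")
a=cv2.resize(t[125:250,170:470],None,fx=2.66,fy=2.66,interpolation=cv2.INTER_CUBIC)
b=cv2.resize(s[170:290,400:510],None,fx=2.2,fy=2.2,interpolation=cv2.INTER_CUBIC)
c=cv2.resize(s[170:290,140:380],None,fx=2.2,fy=2.2,interpolation=cv2.INTER_CUBIC)
o=np.zeros((a.shape[0]+b.shape[0],800,3),np.uint8); o[:a.shape[0],:a.shape[1]]=a[:,:800]; o[a.shape[0]:,:b.shape[1]]=b;o[a.shape[0]:,250:250+c.shape[1]]=c
cv2.imwrite("pics/crop1.png",o)
d=np.load("pics/top0.npy"); C=cloud("top",d)
roi=(170,130,470,250)
for nm,lo,hi in[("yellow",(22,120,80),(33,255,255)),("blue",(95,90,30),(120,255,255)),("green",(45,90,40),(85,255,255)),("red",(0,170,60),(5,255,255)),("red2",(170,150,60),(180,255,255))]:
    for c_,st in blobs("top",t,lo,hi,5,roi)[0]:
        u,v=c_.round().astype(int); print(nm,c_,st,C[v,u].round(3))
E
```

```text
yellow [194.1 178.8] [189 130  11 100 698] [ 0.563  0.457 -0.002]
yellow [468.9 153.8] [468 130   2  55  64] [ 0.659 -0.447 -0.002]
yellow [328.4 142.3] [327 140   3   6  13] [0.674 0.021 0.075]
yellow [317.5 176.7] [300 152  37  49 383] [0.561 0.051 0.103]
yellow [191.4 240.4] [188 230   8  20 132] [0.364 0.457 0.003]
blue [222.9 182.1] [221 181   5   3  14] [0.544 0.34  0.083]
blue [342.4 204.9] [335 197  17  16 198] [ 0.484 -0.028  0.007]
green [339.1 177.4] [335 173  10  10  69] [ 0.575 -0.017  0.01 ]
red [277.5 152.6] [274 149   8   8  56] [0.618 0.165 0.171]
red [224. 168.] [219 166  11   5  50] [0.597 0.354 0.022]
red [212.  178.2] [209 173   7  11  48] [0.564 0.391 0.023]
red [222.8 198.1] [220 195   7   7  37] [0.495 0.338 0.085]
red [180.8 223. ] [176 219  11   9  52] [0.418 0.486 0.02 ]
```

View pics/crop1.png

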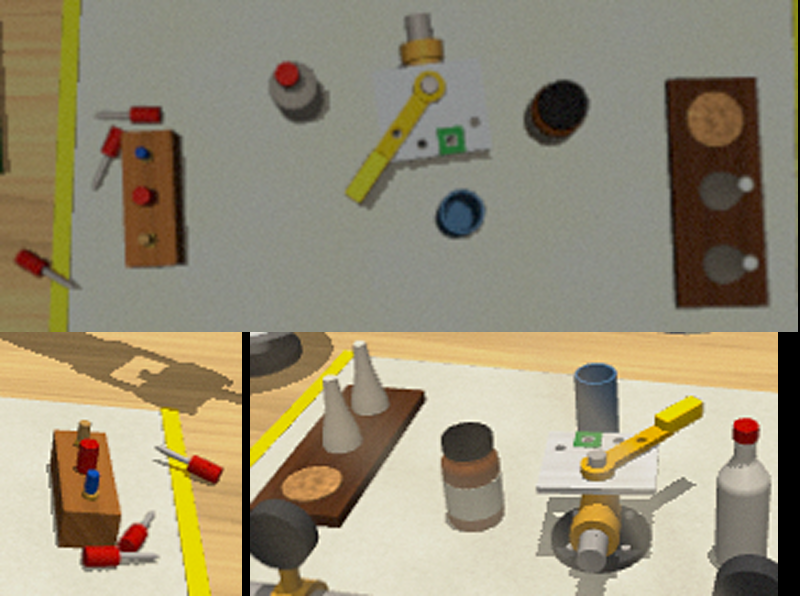

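The lock_pin candidates in the top view are rack middle (223,198), loose (224,168), loose (212,178) and loose (181,223). The standing one in the rack has the smallest y, so it is farthest right, and I choose it. The crop confirms it is a red head between the blue tool and the wooden tool. Next I'll take precise poses.

```bash
cat > m.py <<'E'
from h import *
t=cv2.imread("pics/top0.png"); s=cv2.imread("pics/scene0.png")
C=cloud("top",np.load("pics/top0.npy")); S=cloud("scene",np.load("pics/scene0.npy"))
def near(P,x,y,r,z0,z1):
    Q=P.reshape(-1,3); return Q[(np.hypot(Q[:,0]-x,Q[:,1]-y)<r)&(Q[:,2]>z0)&(Q[:,2]<z1)]
def fit(Q):
    A=np.c_[2*Q[:,:2],np.ones(len(Q))]; b=(Q[:,:2]**2).sum(1); a=np.linalg.lstsq(A,b,rcond=None)[0]
    return a[:2].round(4),np.sqrt(a[2]+a[:2]@a[:2]).round(4),len(Q)
for n,P in(("top",C),("scene",S)):
    Q=near(P,.484,-.028,.045,.118,.14); print(n,"beaker rim",fit(Q),Q[:,2].mean())
    Q=near(P,.484,-.028,.045,.02,.11); print(n,"beaker wall",fit(Q) if len(Q)>5 else len(Q))
    Q=near(P,.495,.338,.025,.07,.095); print(n,"pinhead",fit(Q),Q[:,:2].mean(0),Q[:,2].max())
# yellow lever rect on plane
_,m,l=blobs("top",t,(18,120,60),(33,255,255),5,(290,145,350,210))
cs=max(cv2.findContours(m,0,1)[0],key=cv2.contourArea)
w=np.array([onz("top",p[0],.108)[:2] for p in cs]); r=cv2.minAreaRect((w*1000).astype(np.float32)); print("lever",r)
ys,xs=np.nonzero(m); D=C[ys,xs]; print("lever z",np.percentile(D[:,2],[5,50,95]))
b=np.array([onz("top",(x,y),.108)[:2] for x,y in zip(xs,ys)]); print("line",cv2.fitLine(b.astype(np.float32),2,0,.01,.01).ravel())
g=blobs("top",t,(45,60,30),(85,255,255),5,(320,165,360,190)); 
for c,st in g[0]: print("green",c,st,onz("top",c,.093))
gs=blobs("scene",s,(45,60,40),(85,255,255),5,(270,205,330,235))
for c,st in gs[0]: print("greenS",c,st,onz("scene",c,.093))
# cork: hue orange within board
for n,im,roi in(("top",t,(420,150,460,240)),("scene",s,(145,220,200,260))):
    for c,st in blobs(n,im,(5,60,110),(20,255,255),40,roi)[0]: print("cork",n,c,st,onz(n,c,.022))
for n,im,roi in(("top",t,(215,190,232,207)),("scene",s,(430,215,450,240))):
    for c,st in blobs(n,im,(0,150,60),(6,255,255),10,roi)[0]: print("pin",n,c,st,onz(n,c,.081))
h=cv2.cvtColor(t,cv2.COLOR_BGR2HSV)
m=((C[...,2]>.04)&(C[...,2]<.06)&(np.hypot(C[...,0]-.495,C[...,1]-.338)<.12)).astype(np.uint8)
Q=C[m>0]; print("rack",cv2.minAreaRect((Q[:,:2]*1000).astype(np.float32)),len(Q))
m=((C[...,2]>.085)&(C[...,2]<.098)&(np.hypot(C[...,0]-.58,C[...,1])<.12)); Q=C[m]; print("plate",cv2.minAreaRect((Q[:,:2]*1000).astype(np.float32)),Q[:,2].mean())
for nm,x,y,r_,z0,z1 in(("bottle",.60,.155,.06,.02,.1),("jar",.59,-.13,.06,.02,.115),("cones",.5,-.33,.11,.03,.12)):
    for n,P in(("top",C),("scene",S)):
        Q=near(P,x,y,r_,z0,z1); print(nm,n,fit(Q),Q.min(0).round(3),Q.max(0).round(3))
E
python3 m.py
```

```text
top beaker rim (array([ 0.4781, -0.0239]), np.float64(0.0228), 79) 0.12856116509282883
top beaker wall (array([ 0.4766, -0.0227]), np.float64(0.0227), 79)
top pinhead (array([0.4943, 0.3376]), np.float64(0.0081), 47) [0.49446546 0.33716834] 0.090080023608204
scene beaker rim (array([ 0.4803, -0.0227]), np.float64(0.0231), 193) 0.12607837560148538
scene beaker wall (array([ 0.4799, -0.0229]), np.float64(0.0235), 299)
scene pinhead (array([0.4969, 0.3391]), np.float64(0.009), 87) [0.50027291 0.33884504] 0.09147515136550688
lever ((565.136962890625, 52.66983413696289), (32.9788703918457, 168.48483276367188), 53.6417236328125)
lever z [0.07011004 0.10505384 0.11988079]
line [ 0.87747425 -0.4796237   0.57210326  0.04871626]
green [339.  177.3] [334 172  11  11  85] [ 0.56200302 -0.01256303  0.093     ]
greenS [293.2 218. ] [287 215  13   7  71] [ 0.55784516 -0.01396909  0.093     ]
cork top [438.3 169.4] [429 160  20  20 311] [ 0.60235182 -0.33666737  0.022     ]
cork scene [193.6 223.6] [187 220  13  11  87] [ 0.52741503 -0.30075878  0.022     ]
cork scene [167.6 238.4] [154 231  28  16 
[... 377 characters left out ...]
2.24264526367188), 56.583335876464844) 0.09253465573600697
bottle top (array([0.6201, 0.1668]), np.float64(0.0277), 81) [0.592 0.139 0.02 ] [0.628 0.186 0.099]
bottle scene (array([0.6215, 0.1679]), np.float64(0.0266), 639) [0.621 0.14  0.02 ] [0.652 0.196 0.1  ]
jar top (array([ 0.5982, -0.135 ]), np.float64(0.0231), 433) [ 0.57  -0.168  0.02 ] [ 0.63  -0.106  0.115]
jar scene (array([ 0.6085, -0.1346]), np.float64(0.0246), 1056) [ 0.575 -0.167  0.02 ] [ 0.638 -0.104  0.115]
cones top (array([ 0.4692, -0.3328]), np.float64(0.0448), 356) [ 0.408 -0.354  0.03 ] [ 0.534 -0.319  0.117]
cones scene (array([ 0.4804, -0.3396]), np.float64(0.0454), 685) [ 0.417 -0.361  0.03 ] [ 0.54  -0.32   0.116]
```

```bash
cat > go.py <<'E'
import sys,numpy as np
from rig import sensors
from scipy.spatial.transform import Rotation as R
# usage: go.py x y z [jawyaw]: shift and turn to a world TCP pose
a=[float(v) for v in sys.argv[1:]]
s=sensors.observe(); M=s["tool_rot"]
y=np.arctan2(M[1,1],M[0,1]); 
if len(a)>3: y=np.radians(a[3])
T=np.array([[0,np.cos(y),np.sin(y)],[0,np.sin(y),-np.cos(y)],[-1,0,0]])
print("shift",(M.T@(np.array(a[:3])-s["position"])).round(4),"dr",R.from_matrix(M.T@T).as_rotvec().round(4),"q",s["q"].round(1),"t",s["time_s"])
E
python3 go.py .480 -.023 .231 90
```

```text
shift [ 2.000e-04 -4.018e-01  4.573e-01] dr [-0.3608 -0.0005  0.0013] q [ 57.   21.8  74.4  -0.   83.9 -12.3] t 0.1
```

```bash
python3 -m crank '{"hand":[0,0,0,0,0],"translation":[[0,-0.402,0.457],[0,-0.402,0.457],[0,-0.402,0.457],[0,-0.402,0.457],[0,-0.402,0.457]],"dr":[[-0.361,0,0],[-0.361,0,0],[-0.361,0,0],[-0.361,0,0],[-0.361,0,0]]}' 30; python3 go.py .480 -.023 .231 90
```

```text
time_s: 0.6
position: [0.3082, 0.2994, 0.2312]
tool_rot: [[-0.0, -0.001, 1.0], [-0.0, 1.0, 0.001], [-1.0, -0.0, -0.0]]
ft_force: [1.7, 0.1, 0.4]
grip_width: 0.0851
shift [ 2.000e-04 -3.226e-01  1.715e-01] dr [ 0.0009 -0.0002  0.0002] q [ 28.3   9.7  91.8  -0.   78.5 -61.7] t 0.6
```

```bash
python3 -m crank '{"hand":[0,0,0,0,0],"translation":[[0,-0.317,0.169],[0,-0.317,0.169],[0,-0.317,0.169],[0,-0.317,0.169],[0,-0.317,0.169]],"dr":[[0,0,0],[0,0,0],[0,0,0],[0,0,0],[0,0,0]]}'; python3 -m crank '{"hand":[0,0,0,0,0],"translation":[[0,-0.109,0.058],[0,-0.109,0.058],[0,-0.109,0.058],[0,-0.109,0.058],[0,-0.109,0.058]],"dr":[[0,0,0],[0,0,0],[0,0,0],[0,0,0],[0,0,0]]}'; python3 go.py .480 -.023 .231 90
```

```text
time_s: 1.1
position: [0.426, 0.0786, 0.2313]
tool_rot: [[-0.0, 0.0, 1.0], [0.0, 1.0, -0.0], [-1.0, 0.0, -0.0]]
ft_force: [0.7, -0.0, 0.8]
grip_width: 0.0855
time_s: 1.6
position: [0.4832, -0.0282, 0.231]
tool_rot: [[-0.001, 0.001, 1.0], [0.001, 1.0, -0.001], [-1.0, 0.001, -0.001]]
ft_force: [-0.5, -0.1, 0.7]
grip_width: 0.0856
shift [-0.      0.0052 -0.0032] dr [-0.0006 -0.0012 -0.0006] q [ -17.4   15.2   84.3    0.    80.5 -107.4] t 1.6
```

```bash
python3 -m crank '{"hand":[0,0,0,0,0],"translation":[[0.03,0.005,-0.003],[0.075,0.005,-0.003],[0.12,0.005,-0.003],[0.149,0.005,-0.003],[0.149,0.005,-0.003]],"dr":[[0,0,0],[0,0,0],[0,0,0],[0,0,0],[0,0,0]]}' 30;  python3 -m crank '{"hand":[120,200,255,255,255],"translation":[[0,0,0],[0,0,0],[0,0,0],[0,0,0],[0,0,0]],"dr":[[0,0,0],[0,0,0],[0,0,0],[0,0,0],[0,0,0]]}' 30; python3 go.py .602 -.337 .23 90
```

```text
time_s: 2.1
position: [0.4782, -0.0215, 0.0798]
tool_rot: [[-0.007, -0.002, 1.0], [0.002, 1.0, 0.002], [-1.0, 0.002, -0.007]]
ft_force: [0.7, 0.2, 0.9]
grip_width: 0.0855
time_s: 2.6
position: [0.4816, -0.0235, 0.0842]
tool_rot: [[0.004, -0.0, 1.0], [-0.001, 1.0, 0.0], [-1.0, -0.001, 0.004]]
ft_force: [-0.0, 0.1, 8.2]
grip_width: 0.0485
shift [-0.145  -0.3136  0.1209] dr [0.0002 0.0037 0.0009] q [ -16.9   24.9   97.6    0.    57.2 -106.9] t 2.6
```

```bash
python3 -m crank '{"hand":[255,255,255,255,255],"translation":[[0,0,0],[-0.03,0,0],[-0.07,0,0],[-0.11,0,0],[-0.15,0,0]],"dr":[[0,0,0],[0,0,0],[0,0,0],[0,0,0],[0,0,0]]}' 30;  python3 -m crank '{"hand":[255,255,255,255,255],"translation":[[0,-0.03,0.01],[0,-0.06,0.022],[0,-0.10,0.04],[0,-0.14,0.055],[0,-0.18,0.07]],"dr":[[0,0,0],[0,0,0],[0,0,0],[0,0,0],[0,0,0]]}'; python3 -m crank '{"hand":[255,255,255,255,255],"translation":[[0,-0.04,0.018],[0,-0.08,0.035],[0,-0.11,0.044],[0,-0.133,0.051],[0,-0.133,0.051]],"dr":[[0,0,0],[0,0,0],[0,0,0],[0,0,0],[0,0,0]]}';python3 go.py .602 -.337 .23 90;python3 - <<'E'
from h import *
t,d=cams.get_image("top"); s,e=cams.get_image("scene")
cv2.imwrite("pics/t1.png",t);cv2.imwrite("pics/s1.png",s);np.save("pics/t1.npy",d)
o=np.hstack([cv2.resize(t[130:250,290:470],None,fx=2.2,fy=2.2),cv2.resize(s[110:275,140:320],(396,264))])
cv2.imwrite("pics/c2.png",o)
E
```

```text
time_s: 3.1
position: [0.4802, -0.0232, 0.2349]
tool_rot: [[0.001, -0.0, 1.0], [-0.0, 1.0, 0.0], [-1.0, -0.0, 0.001]]
ft_force: [1.3, -0.2, -1.5]
grip_width: 0.0486
time_s: 3.6
position: [0.5509, -0.2048, 0.2333]
tool_rot: [[0.001, -0.0, 1.0], [-0.0, 1.0, 0.0], [-1.0, -0.0, 0.001]]
ft_force: [1.0, 0.3, -1.8]
grip_width: 0.0486
time_s: 4.1
position: [0.6015, -0.339, 0.2318]
tool_rot: [[-0.0, 0.003, 1.0], [-0.0, 1.0, -0.003], [-1.0, -0.0, -0.0]]
ft_force: [-0.1, -0.0, -1.4]
grip_width: 0.0482
shift [0.0018 0.002  0.0005] dr [-0.0026 -0.0003  0.0003] q [ -39.2   36.8   48.    -0.    95.2 -129.1] t 4.1
```

View pics/c2.png

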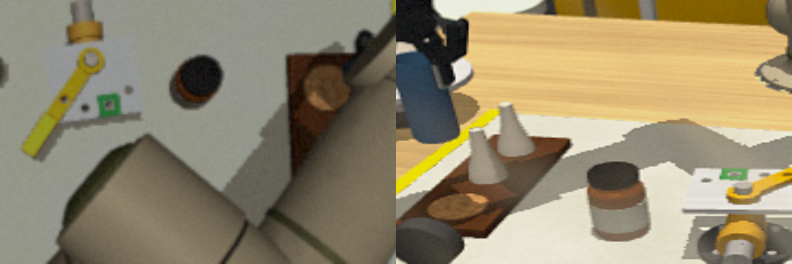

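The picture shows the beaker held upright high over the board, the cork clear below it and the jar and cones untouched. Lowering it now.

```bash
python3 -m crank '{"hand":[255,255,255,255,255],"translation":[[0.03,0.001,0],[0.07,0.002,0],[0.1,0.002,0],[0.115,0.002,0],[0.118,0.002,0]],"dr":[[0,0,0],[0,0,0],[0,0,0],[0,0,0],[0,0,0]]}';  python3 -m crank '{"hand":[255,255,255,255,255],"translation":[[0.002,0,0],[0.004,0,0],[0.006,0,0],[0.006,0,0],[0.006,0,0]],"dr":[[0,0,0],[0,0,0],[0,0,0],[0,0,0],[0,0,0]]}'; python3 -m crank '{"hand":[255,255,255],"translation":[[0.001,0,0],[0.002,0,0],[0.002,0,0]],"dr":[[0,0,0],[0,0,0],[0,0,0]]}'
```

```text
time_s: 4.7
position: [0.601, -0.3325, 0.113]
tool_rot: [[-0.003, -0.001, 1.0], [0.002, 1.0, 0.001], [-1.0, 0.002, -0.003]]
ft_force: [-0.6, 0.5, -0.2]
grip_width: 0.0484
time_s: 5.2
position: [0.6017, -0.3344, 0.1088]
tool_rot: [[0.0, -0.0, 1.0], [-0.0, 1.0, 0.0], [-1.0, -0.0, 0.0]]
ft_force: [1.0, -0.3, -1.2]
grip_width: 0.0481
time_s: 5.5
position: [0.6017, -0.3344, 0.1064]
tool_rot: [[0.0, -0.0, 1.0], [-0.0, 1.0, 0.0], [-1.0, -0.0, 0.0]]
ft_force: [-0.1, -0.9, -1.5]
grip_width: 0.0487
```

```bash
python3 -m crank '{"hand":[255,255,255],"translation":[[0.001,-0.0025,0],[0.002,-0.0025,0],[0.002,-0.0025,0]],"dr":[[0,0,0],[0,0,0],[0,0,0]]}'; python3 -m crank '{"hand":[255,255],"translation":[[0.001,0,0],[0.001,0,0]],"dr":[[0,0,0],[0,0,0]]}'
```

```text
time_s: 5.8
position: [0.6021, -0.3363, 0.1062]
tool_rot: [[0.002, -0.001, 1.0], [0.0, 1.0, 0.001], [-1.0, 0.0, 0.002]]
ft_force: [-1.7, 3.9, 9.0]
grip_width: 0.0483
time_s: 6.0
position: [0.6022, -0.3366, 0.1061]
tool_rot: [[0.003, -0.001, 1.0], [-0.001, 1.0, 0.001], [-1.0, -0.001, 0.003]]
ft_force: [-3.3, 4.6, 13.4]
grip_width: 0.0485
```

Contact, with 9 to 13 N up. I'll back off 2 mm, release, retreat and look.

```bash
python3 -m crank '{"hand":[255,255,180,100,0],"translation":[[-0.002,0,0],[-0.002,0,0],[-0.002,0,0],[-0.002,0,0],[-0.002,0,0]],"dr":[[0,0,0],[0,0,0],[0,0,0],[0,0,0],[0,0,0]]}'; python3 -m crank '{"hand":[0,0,0,0,0],"translation":[[0,0,0],[0,0,0],[-0.03,0,0],[-0.07,0,0],[-0.12,0,0]],"dr":[[0,0,0],[0,0,0],[0,0,0],[0,0,0],[0,0,0]]}'; python3 go.py .4 .05 .25 60
```

```text
time_s: 6.5
position: [0.6016, -0.3369, 0.1049]
tool_rot: [[-0.001, -0.0, 1.0], [0.0, 1.0, 0.0], [-1.0, 0.0, -0.001]]
ft_force: [0.3, 0.1, 1.1]
grip_width: 0.065
time_s: 7.0
position: [0.6011, -0.3364, 0.2251]
tool_rot: [[-0.003, -0.0, 1.0], [0.002, 1.0, 0.0], [-1.0, 0.002, -0.003]]
ft_force: [1.3, 0.4, -0.4]
grip_width: 0.0858
shift [-0.0234  0.3865 -0.2011] dr [ 0.5237 -0.0036 -0.0016] q [ -39.1   36.9   48.9   -0.    94.4 -129.1] t 7.0
```

```bash
python3 -m crank '{"hand":[0,0,0,0,0],"translation":[[-0.025,0.03,-0.02],[-0.025,0.07,-0.04],[-0.025,0.417,-0.241],[-0.025,0.417,-0.241],[-0.025,0.417,-0.241]],"dr":[[0,0,0],[0,0,0],[0,0,0],[0,0,0],[0,0,0]]}'; python3 go.py .36 .08 .25 61
```

```text
time_s: 7.5
position: [0.4851, -0.1354, 0.2503]
tool_rot: [[0.0, 0.0, 1.0], [-0.0, 1.0, -0.0], [-1.0, -0.0, 0.0]]
ft_force: [1.0, 0.1, 0.3]
grip_width: 0.0855
shift [ 0.0003  0.2154 -0.1251] dr [ 5.06e-01  1.00e-04 -0.00e+00] q [ -29.1   16.3   79.4    0.    84.2 -119.1] t 7.5
```

```bash
python3 -m crank '{"hand":[0,0,0,0,0],"translation":[[0,0.21,-0.122],[0,0.21,-0.122],[0,0.21,-0.122],[0,0.21,-0.122],[0,0.21,-0.122]],"dr":[[0.506,0,0],[0.506,0,0],[0.506,0,0],[0.506,0,0],[0.506,0,0]]}'
python3 - <<'E'
from h import *
t,d=cams.get_image("top"); s,e=cams.get_image("scene")
cv2.imwrite("pics/t2.png",t);cv2.imwrite("pics/s2.png",s);np.save("pics/t2.npy",d);np.save("pics/s2.npy",e)
o=np.hstack([cv2.resize(t[130:250,290:470],None,fx=2.2,fy=2.2),cv2.resize(s[110:275,140:320],(396,264))])
o=np.vstack([o,np.hstack([cv2.resize(t[145:205,298:358],(396,320),interpolation=cv2.INTER_CUBIC),cv2.resize(s[190:260,260:350],(396,320),interpolation=cv2.INTER_CUBIC)])])
cv2.imwrite("pics/c3.png",o)
S=cloud("scene",e).reshape(-1,3)
for nm,x,y in(("beaker",.602,-.337),):
    Q=S[(np.hypot(S[:,0]-x,S[:,1]-y)<.045)&(S[:,2]>.05)&(S[:,2]<.16)]
    A=np.c_[2*Q[:,:2],np.ones(len(Q))]; print(nm,np.linalg.lstsq(A,(Q[:,:2]**2).sum(1),rcond=None)[0],Q[:,2].max(),len(Q))
# sleeve: bright yellow at z>.112, lever bar line
C=cloud("top",d)
for n,im,P,roi in(("top",t,C,(295,145,350,210)),("scene",s,cloud("scene",e),(285,195,350,240))):
    m=blobs(n,im,(18,110,60),(34,255,255),5,roi)[1]>0
    Q=P[m&(P[...,2]>.111)&(P[...,2]<.125)]; print(n,"sleeve",len(Q),cv2.minAreaRect((Q[:,:2]*1000).astype(np.float32)),Q.mean(0),cv2.fitLine(Q[:,:2].astype(np.float32),2,0,.01,.01).ravel())
    Q=P[m&(P[...,2]>.09)]; print("bar",cv2.fitLine(Q[:,:2].astype(np.float32),2,0,.01,.01).ravel())
E
```

```text
time_s: 8.0
position: [0.3629, 0.0744, 0.2505]
tool_rot: [[0.001, 0.486, 0.874], [0.0, 0.874, -0.486], [-1.0, 0.0, 0.0]]
ft_force: [1.0, 0.8, 0.1]
grip_width: 0.0853
beaker [ 0.60028651 -0.33569186 -0.47250851] 0.15589748953185878 923
top sleeve 149 ((560.0134887695312, 51.902854919433594), (21.73297882080078, 162.02957153320312), 55.93165588378906) [0.51888249 0.07933644 0.1172029 ] [ 0.8168522  -0.576847    0.5188825   0.07933643]
bar [ 0.84365463 -0.5368862   0.56181854  0.05149333]
scene sleeve 166 ((518.4524536132812, 83.1739501953125), (23.178936004638672, 62.56828308105469), 56.67856979370117) [0.52258024 0.08325178 0.1176495 ] [ 0.82207054 -0.56938565  0.52258027  0.08325178]
bar [ 0.99868345 -0.05129648  0.5688138   0.05732778]
```

View pics/c3.png

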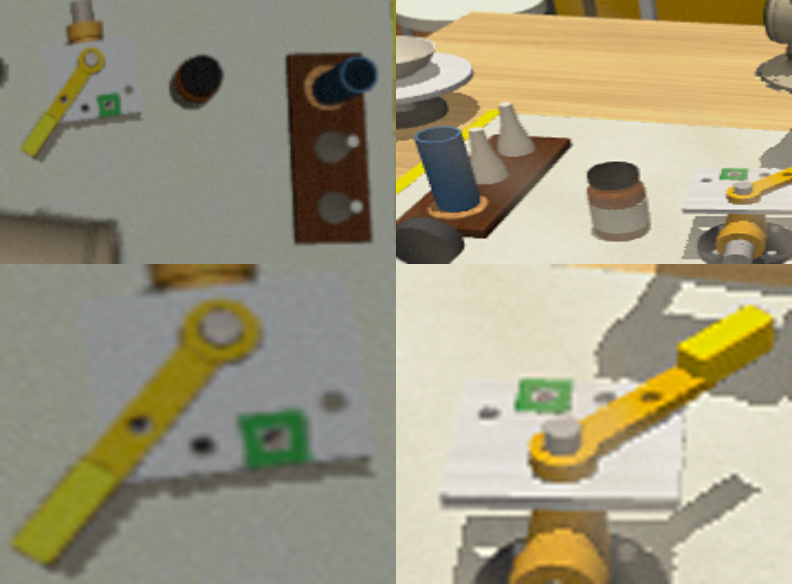

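The picture shows the beaker upright and centred on the cork, with the other ware untouched. The plate holes and lever hole are visible: top (319,175), (329,179), (339,178), (348,171). I'll fit the valve pose from the holes in both views.

```bash
cat > v.py <<'E'
from h import *
from scipy.optimize import least_squares
obs=[("top",(328.8,179.1),165,.093),("top",(339.4,177.6),195,.093),("top",(348.5,170.9),225,.093),("top",(319.2,175.2),135,.104),
("scene",(293.9,218.9),195,.093),("scene",(281.1,222.4),225,.093),("scene",(307.5,219.1),165,.093),("scene",(318.2,219.1),135,.104)]
P=np.array([onz(n,uv,z)[:2] for n,uv,_,z in obs]); A=np.radians([o[2] for o in obs])
f=lambda p:(p[:2]+.065*np.c_[np.cos(A+p[2]),np.sin(A+p[2])]-P)
r=least_squares(lambda p:f(p).ravel(),[.615,.02,.2]); p=r.x
print(p[:2],np.degrees(p[2])); print((f(p)*1000).round(1)); print("pivot px",onz("top",(331.3,157),.104)[:2])
for nm,a,rad in(("grip0",135,.125),("grip60",195,.125),("hole60",195,.065)): print(nm,p[:2]+rad*np.array([np.cos(np.radians(a)+p[2]),np.sin(np.radians(a)+p[2])]))
E
python3 v.py
```

```text
[0.62027634 0.01288226] 9.140465866554282
[[-0.5  1.3]
 [-0.1  0.1]
 [ 0.3  1.3]
 [ 1.7  3.6]
 [-0.5 -2.4]
 [ 0.4 -1.8]
 [-0.8 -2.2]
 [-0.4 -0. ]]
pivot px [0.62162884 0.01175841]
grip0 [0.51896939 0.08610727]
grip60 [ 0.50620814 -0.03823963]
hole60 [ 0.56096088 -0.01370112]
```

```bash
python3 go.py .516 .087 .15 54.6
```

```text
shift [0.1008 0.0836 0.1302] dr [ 0.1169 -0.0002 -0.0007] q [ -6.7   2.2  97.1   0.   80.7 -68. ] t 8.1
```

```bash
python3 -m crank '{"hand":[0,0,0,0,0],"translation":[[0,0.084,0.13],[0,0.084,0.13],[0.02,0.084,0.13],[0.06,0.084,0.13],[0.1,0.084,0.13]],"dr":[[0.117,0,0],[0.117,0,0],[0.117,0,0],[0.117,0,0],[0.117,0,0]]}'; python3 -m crank '{"hand":[0,0],"translation":[[0,0,0],[0,0,0]],"dr":[[0,0,0],[0,0,0]]}'; python3 go.py .516 .087 .09 54.6
```

```text
time_s: 8.6
position: [0.5206, 0.0829, 0.1484]
tool_rot: [[0.001, 0.584, 0.812], [-0.0, 0.812, -0.584], [-1.0, 0.0, 0.001]]
ft_force: [1.5, -0.7, -0.4]
grip_width: 0.0857
time_s: 8.8
position: [0.5193, 0.083, 0.1513]
tool_rot: [[0.0, 0.584, 0.812], [-0.0, 0.812, -0.584], [-1.0, 0.0, 0.0]]
ft_force: [-0.3, -0.1, -0.1]
grip_width: 0.0856
shift [ 0.0613  0.0013 -0.005 ] dr [-0.0052  0.0002 -0.    ] q [ -3.8  23.7  85.7  -0.   70.7 -58.1] t 8.8
```

```bash
python3 -m crank '{"hand":[0,0,0,80,160],"translation":[[0.03,0.001,-0.005],[0.055,0.001,-0.005],[0.061,0.001,-0.005],[0.061,0.001,-0.005],[0.061,0.001,-0.005]],"dr":[[0,0,0],[0,0,0],[0,0,0],[0,0,0],[0,0,0]]}' 30; python3 -m crank '{"hand":[255,255,255,255],"translation":[[0,0,0],[0,0,0],[0,0,0],[0,0,0]],"dr":[[0,0,0],[0,0,0],[0,0,0],[0,0,0]]}' 30; python3 go.py .516 .087 .09 54.6
```

```text
time_s: 9.3
position: [0.5165, 0.087, 0.0914]
tool_rot: [[0.004, 0.583, 0.812], [-0.0, 0.812, -0.583], [-1.0, 0.002, 0.003]]
ft_force: [-0.3, -0.2, -0.4]
grip_width: 0.0593
time_s: 9.7
position: [0.5158, 0.0872, 0.0903]
tool_rot: [[0.002, 0.583, 0.813], [-0.0, 0.813, -0.583], [-1.0, 0.001, 0.001]]
ft_force: [-0.7, 1.4, 5.9]
grip_width: 0.0214
shift [ 0.0003 -0.0001  0.0003] dr [-0.0045  0.0013 -0.0009] q [ -3.4  27.7  90.7   0.   61.5 -57.7] t 9.7
```

```bash
python3 -m crank '{"hand":[255,255,255,255,255],"translation":[[0,-0.0134,0.0007],[0,-0.0266,0.0028],[0,-0.0396,0.0063],[0,-0.0521,0.0111],[0,-0.064,0.0171]],"dr":[[-0.1047,0,0],[-0.2094,0,0],[-0.3142,0,0],[-0.4189,0,0],[-0.5236,0,0]]}'; python3 -m crank '{"hand":[255,255,255,255,255],"translation":[[0,-0.0134,0.0007],[0,-0.0266,0.0028],[0,-0.0396,0.0063],[0,-0.0521,0.0111],[0,-0.064,0.0171]],"dr":[[-0.1047,0,0],[-0.2094,0,0],[-0.3142,0,0],[-0.4189,0,0],[-0.5236,0,0]]}';python3 -m crank '{"hand":[255,255],"translation":[[0,0,0],[0,0,0]],"dr":[[0,0,0],[0,0,0]]}'; python3 -c "
from rig import sensors
import numpy as np
p=sensors.observe()['position'];d=p[:2]-[.6203,.0129];print(np.degrees(np.arctan2(*d[::-1])),np.hypot(*d))"
```

```text
time_s: 10.2
position: [0.4926, 0.0246, 0.0903]
tool_rot: [[0.003, 0.095, 0.995], [-0.0, 0.995, -0.095], [-1.0, -0.0, 0.003]]
ft_force: [4.0, -1.9, 2.7]
grip_width: 0.0213
time_s: 10.7
position: [0.5034, -0.0414, 0.0903]
tool_rot: [[0.002, -0.414, 0.91], [-0.001, 0.91, 0.414], [-1.0, -0.002, 0.002]]
ft_force: [3.9, -2.2, 2.3]
grip_width: 0.0215
time_s: 10.9
position: [0.5034, -0.0413, 0.0903]
tool_rot: [[0.002, -0.41, 0.912], [-0.001, 0.912, 0.41], [-1.0, -0.002, 0.002]]
ft_force: [0.7, -4.2, 5.3]
grip_width: 0.0218
-155.13421776534702 0.12881798873973146
```

```bash
python3 -m crank '{"hand":[150,60,0,0,0],"translation":[[0,0,0],[0,0,0],[0,0,0],[-0.03,0,0],[-0.07,0,0]],"dr":[[0,0,0],[0,0,0],[0,0,0],[0,0,0],[0,0,0]]}'; python3 -m crank '{"hand":[0,0,0,0,0],"translation":[[-0.05,0,0],[-0.09,0,-0.02],[-0.09,0.04,-0.04],[-0.09,0.08,-0.06],[-0.09,0.12,-0.08]],"dr":[[0,0,0],[0,0,0],[0,0,0],[0,0,0],[0,0,0]]}'; python3 go.py .495 .339 .20 94.6
```

```text
time_s: 11.4
position: [0.5016, -0.0397, 0.1588]
tool_rot: [[-0.005, -0.412, 0.911], [0.002, 0.911, 0.412], [-1.0, 0.003, -0.004]]
ft_force: [0.4, 0.5, -0.0]
grip_width: 0.0853
time_s: 11.9
position: [0.3787, 0.0371, 0.2493]
tool_rot: [[-0.0, -0.411, 0.912], [0.0, 0.912, 0.411], [-1.0, 0.0, 0.0]]
ft_force: [0.6, 0.5, -0.1]
grip_width: 0.0856
shift [0.0494 0.2273 0.2302] dr [ 3.435e-01  0.000e+00 -2.000e-04] q [ -12.4    3.5   96.     0.    80.5 -126.7] t 11.9
```

```bash
python3 -m crank '{"hand":[0,0,0,0,0],"translation":[[0,0.226,0.23],[0,0.226,0.23],[0,0.226,0.23],[0,0.226,0.23],[0,0.226,0.23]],"dr":[[0.343,0,0],[0.343,0,0],[0.343,0,0],[0.343,0,0],[0.343,0,0]]}'
python3 - <<'E'
from h import *
t,d=cams.get_image("top"); s,e=cams.get_image("scene")
cv2.imwrite("pics/t3.png",t);cv2.imwrite("pics/s3.png",s)
o=np.hstack([cv2.resize(t[145:205,305:365],(400,400),interpolation=cv2.INTER_CUBIC),cv2.resize(s[180:250,250:330],(400,350),interpolation=cv2.INTER_CUBIC)[:350].copy() if 0 else cv2.resize(s[180:260,250:330],(400,400),interpolation=cv2.INTER_CUBIC)])
cv2.imwrite("pics/c4.png",o)
C=cloud("top",d);P2=cloud("scene",e)
for n,im,P in(("top",t,C),("scene",s,P2)):
    roi=(300,145,365,215) if n=="top" else(260,185,320,250)
    m=blobs(n,im,(18,110,60),(34,255,255),5,roi)[1]>0
    Q=P[m&(P[...,2]>.111)&(P[...,2]<.125)&(np.hypot(P[...,0]-.6203,P[...,1]-.0129)>.085)]
    print(n,len(Q),cv2.minAreaRect((Q[:,:2]*1000).astype(np.float32)),cv2.fitLine(Q[:,:2].astype(np.float32),2,0,.01,.01).ravel())
E
python3 go.py .495 .339 .2 94.6
```

```text
time_s: 12.4
position: [0.4637, 0.2525, 0.2494]
tool_rot: [[-0.0, -0.082, 0.997], [-0.0, 0.997, 0.082], [-1.0, -0.0, -0.0]]
ft_force: [0.9, -0.7, -0.4]
grip_width: 0.0857
top 147 ((507.014404296875, -37.9736442565918), (60.01961135864258, 21.191293716430664), 23.689563751220703) [ 0.91665643  0.3996761   0.5067227  -0.03787887]
scene 128 ((509.8627014160156, -37.20402145385742), (63.57626724243164, 21.515090942382812), 23.64614486694336) [ 0.9070985   0.42091846  0.5141151  -0.0356487 ]
shift [0.0483 0.0814 0.038 ] dr [ 0.0061 -0.0009 -0.0009] q [ 15.9  19.1  75.7   0.1  85.2 -79.1] t 12.5
```

View pics/c4.png

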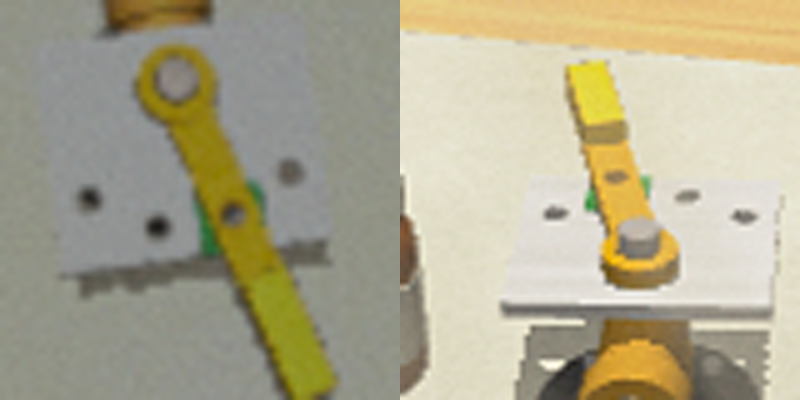

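The picture shows the lever over the green square, with its hole at top (340,177). I'll refit using all the holes to get the angle error, and project the fitted lever hole.

Run:
```python
from h import *
from scipy.optimize import least_squares
for sel in(("top",),("scene",),("top","scene")):
    obs=[o for o in[("top",(318.5,174.7),135,.093),("top",(328.7,179.05),165,.093),("top",(348.5,170.8),225,.093),("top",(339.95,176.95),None,.104),
    ("scene",(281,222.6),225,.093),("scene",(307.6,219.2),165,.093),("scene",(318.8,223.2),135,.093),("scene",(293.2,215.4),None,.104)] if o[0] in sel]
    P=np.array([onz(n,uv,z)[:2] for n,uv,_,z in obs])
    def f(p):
        a=p[2]+np.radians([195+p[3]*10 if o[2] is None else o[2] for o in obs]); return p[:2]+.065*np.c_[np.cos(a),np.sin(a)]-P
    r=least_squares(lambda p:f(p).ravel(),[.62,.013,.16,0],x_scale=[.01,.01,.1,.1]); p=r.x
    a=np.radians(195)+p[2]
    print(sel,p[:2].round(4),"psi",np.degrees(p[2]).round(2),"err deg",(p[3]*10).round(2),"hole60",(p[:2]+.065*np.array([np.cos(a),np.sin(a)])).round(4),(f(p)*1000).round(1).tolist())
```

```text
('top',) [0.6211 0.0109] psi 8.35 err deg -0.01 hole60 [ 0.5614 -0.0149] [[-0.1, 0.2], [0.3, -0.1], [0.0, -0.1], [-0.2, -0.1]]
('scene',) [0.6215 0.0144] psi 8.58 err deg 0.78 hole60 [ 0.5619 -0.0116] [[0.2, 0.1], [0.1, -0.4], [0.2, 0.5], [-0.5, -0.2]]
('top', 'scene') [0.6213 0.0126] psi 8.46 err deg 0.38 hole60 [ 0.5617 -0.0132] [[0.0, 1.9], [0.5, 1.5], [0.4, 1.5], [0.3, 1.1], [-0.1, -1.5], [-0.1, -2.0], [0.0, -1.1], [-1.0, -1.4]]
```

```bash
python3 -m crank '{"hand":[0,0,0,0,0],"translation":[[0.02,0.081,0.038],[0.048,0.081,0.038],[0.09,0.081,0.038],[0.09,0.081,0.038],[0.09,0.081,0.038]],"dr":[[0.006,0,0],[0.006,0,0],[0.006,0,0],[0.006,0,0],[0.006,0,0]]}'; python3 go.py .495 .339 .058 94.6
```

```text
time_s: 13.0
position: [0.4949, 0.3334, 0.1603]
tool_rot: [[-0.001, -0.075, 0.997], [-0.0, 0.997, 0.075], [-1.0, -0.0, -0.001]]
ft_force: [0.4, 0.4, 0.6]
grip_width: 0.0858
shift [0.1023 0.0056 0.0006] dr [-0.0052 -0.0007  0.0004] q [ 22.6  29.7  73.2  -0.   77.1 -71.7] t 13.0
```

```bash
python3 -m crank '{"hand":[0,0,0,0,0],"translation":[[0,0.0055,0],[0.04,0.0055,0],[0.07,0.0055,0],[0.095,0.0055,0],[0.102,0.0055,0]],"dr":[[0,0,0],[0,0,0],[0,0,0],[0,0,0],[0,0,0]]}'; python3 -m crank '{"hand":[0,100,180,220,220],"translation":[[0,0,0],[0,0,0],[0,0,0],[0,0,0],[0,0,0]],"dr":[[0,0,0],[0,0,0],[0,0,0],[0,0,0],[0,0,0]]}' 40; python3 -m crank '{"hand":[255,255,255],"translation":[[0,0,0],[0,0,0],[0,0,0]],"dr":[[0,0,0],[0,0,0],[0,0,0]]}' 40
```

```text
time_s: 13.5
position: [0.4944, 0.3391, 0.0573]
tool_rot: [[-0.001, -0.075, 0.997], [-0.0, 0.997, 0.075], [-1.0, -0.0, -0.001]]
ft_force: [-0.3, 0.4, 0.6]
grip_width: 0.0856
time_s: 14.0
position: [0.4947, 0.3396, 0.0581]
tool_rot: [[0.001, -0.075, 0.997], [0.0, 0.997, 0.075], [-1.0, 0.0, 0.001]]
ft_force: [-0.1, -0.1, 0.4]
grip_width: 0.028
time_s: 14.3
position: [0.4946, 0.3396, 0.0581]
tool_rot: [[0.001, -0.075, 0.997], [0.0, 0.997, 0.075], [-1.0, 0.0, 0.001]]
ft_force: [-1.9, -0.5, 6.5]
grip_width: 0.0206
```

```bash
python3 -m crank '{"hand":[255,255,255,255,255],"translation":[[-0.02,0,0],[-0.05,0,0],[-0.09,0,0],[-0.14,0,0],[-0.19,0,0]],"dr":[[0,0,0],[0,0,0],[0,0,0],[0,0,0],[0,0,0]]}' 40; python3 -m crank '{"hand":[255,255],"translation":[[0,0,0],[0,0,0]],"dr":[[0,0,0],[0,0,0]]}'; python3 go.py .561 -.0145 .247 114
```

```text
time_s: 14.8
position: [0.494, 0.3393, 0.2489]
tool_rot: [[-0.001, -0.075, 0.997], [-0.0, 0.997, 0.075], [-1.0, -0.0, -0.001]]
ft_force: [1.1, 0.4, -0.2]
grip_width: 0.0209
time_s: 15.0
position: [0.4945, 0.3395, 0.2479]
tool_rot: [[0.001, -0.075, 0.997], [0.001, 0.997, 0.075], [-1.0, 0.0, 0.001]]
ft_force: [0.3, -0.4, -0.2]
grip_width: 0.0206
shift [ 0.0008 -0.358   0.0396] dr [-3.434e-01  1.400e-03 -2.000e-04] q [ 23.2  26.3  64.2  -0.   89.4 -71.1] t 15.0
```

```bash
python3 -m crank '{"hand":[255,255,255,255,255],"translation":[[0,-0.04,0.005],[0,-0.08,0.01],[0,-0.12,0.015],[0,-0.17,0.02],[0,-0.22,0.025]],"dr":[[-0.08,0,0],[-0.15,0,0],[-0.22,0,0],[-0.29,0,0],[-0.343,0,0]]}'; python3 go.py .561 -.0145 .247 114
```

```text
time_s: 15.5
position: [0.5353, 0.1208, 0.2454]
tool_rot: [[-0.004, -0.409, 0.912], [-0.0, 0.912, 0.409], [-1.0, 0.002, -0.003]]
ft_force: [0.6, 0.1, -2.1]
grip_width: 0.021
shift [-0.0017 -0.134  -0.0319] dr [ 0.0029 -0.0035 -0.0015] q [   0.4   21.2   72.9   -0.    86.1 -113.8] t 15.5
```

```bash
python3 -m crank '{"hand":[255,255,255,255,255],"translation":[[0,-0.04,-0.01],[0,-0.08,-0.02],[0,-0.115,-0.028],[0,-0.132,-0.032],[0.03,-0.132,-0.032]],"dr":[[0,0,0],[0,0,0],[0,0,0],[0,0,0],[0,0,0]]}'; python3 -m crank '{"hand":[255,255,255,255],"translation":[[0.03,0,0],[0.03,0,0],[0.03,0,0],[0.03,0,0]],"dr":[[0,0,0],[0,0,0],[0,0,0],[0,0,0]]}'
python3 - <<'E'
from h import *
t,d=cams.get_image("top"); s,e=cams.get_image("scene")
cv2.imwrite("pics/t4.png",t);cv2.imwrite("pics/s4.png",s)
o=np.hstack([cv2.resize(t[135:215,300:380],(400,400),interpolation=cv2.INTER_CUBIC),cv2.resize(s[160:240,250:330],(400,400),interpolation=cv2.INTER_CUBIC)])
cv2.imwrite("pics/c5.png",o)
print(sensors.observe()["position"])
E
python3 go.py .561 -.0145 .19 114
```

```text
time_s: 16.0
position: [0.5618, -0.0134, 0.2185]
tool_rot: [[0.005, -0.404, 0.915], [-0.001, 0.915, 0.404], [-1.0, -0.003, 0.004]]
ft_force: [1.3, 0.5, -0.4]
grip_width: 0.0209
time_s: 16.4
position: [0.5609, -0.0109, 0.1888]
tool_rot: [[0.002, -0.407, 0.914], [-0.0, 0.914, 0.407], [-1.0, -0.001, 0.002]]
ft_force: [0.0, 0.1, -0.6]
grip_width: 0.0207
[ 0.56079222 -0.01097325  0.18878362]
shift [-0.0012 -0.0033 -0.0012] dr [-0.0001  0.0019  0.0014] q [ -13.2   24.8   76.9    0.    78.2 -127.2] t 16.5
```

View pics/c5.png

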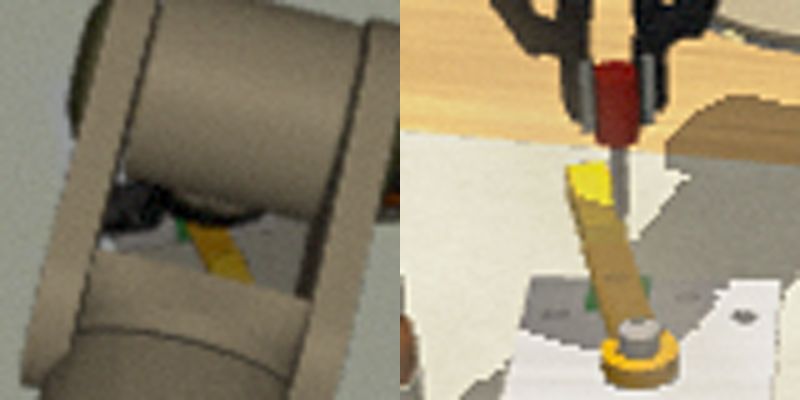

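The top view is blocked by the wrist. The scene view shows the held pin with its head at about (293,180) and its tip at about (295,203). I'll compare its axis with the projected vertical, to get the offset from the fitted hole in the same camera.

Run:
```python
from h import *
s=cv2.imread("pics/s4.png"); h=cv2.cvtColor(s,cv2.COLOR_BGR2HSV)
m=cv2.inRange(h,(0,120,40),(8,255,255))|cv2.inRange(h,(172,120,40),(180,255,255)); m[:165]=0;m[200:]=0;m[:,:280]=0;m[:,305:]=0
for v in range(170,194,3):
    x=np.nonzero(m[v])[0]; print(v,x.min() if len(x) else None,x.max() if len(x) else None,x.mean() if len(x) else None)
for v in range(190,206,2): print(v,cv2.cvtColor(s,cv2.COLOR_BGR2GRAY)[v,286:304])
x,y,_=sensors.observe()["position"]
for dy in(0,):
    z0=.1888-.053
    P=[[x,y,z0+k] for k in(0,.02,.045,.063,.081)]; print(proj("scene",P).round(1).tolist())
print("per mm y",(proj("scene",[[x,y+.001,.15]])-proj("scene",[[x,y,.15]])).round(2),"per mm x",(proj("scene",[[x+.001,y,.15]])-proj("scene",[[x,y,.15]])).round(2))
```

```text
170 None None None
173 289 296 292.5
176 289 297 293.0
179 289 297 293.0
182 289 297 293.0
185 290 297 293.5
188 290 295 292.5
191 None None None
190 [220 221 222 225 229 224 124 103 100 144 211 207 208 218 214 209 203 120]
192 [178 191 209 210 207 178 121 108 113 169 229 224 225 224 224 228 222 134]
194 [199 200 199 200 200 186 121 103 103 143 227 222 226 226 225 225 226 229]
196 [201 200 201 200 203 195 126 109 110 146 228 225 223 224 222 222 223 224]
198 [203 205 203 200 204 198 138 109 107 132 229 221 217 219 224 223 227 229]
200 [139 140 140 152 207 203 172 113 108 133 228 223 221 222 223 225 216 133]
202 [145 146 145 145 142 142 142 119 112 146 224 222 220 220 224 218 133 138]
204 [125 152 148 149 144 145 137 134 137 200 226 222 223 217 132 139 141 141]
[[293.3, 203.9], [292.9, 196.7], [292.5, 187.6], [292.1, 180.8], [291.7, 174.0]]
per mm y [[0.41 0.04]] per mm x [[-0.1   0.21]]
```

```bash
python3 -m crank '{"hand":[255,255,255,255,255],"translation":[[0,-0.003,-0.001],[0.01,-0.003,-0.001],[0.02,-0.003,-0.001],[0.028,-0.003,-0.001],[0.028,-0.003,-0.001]],"dr":[[0,0,0],[0,0,0],[0,0,0],[0,0,0],[0,0,0]]}' 40; python3 -m crank '{"hand":[255,255,255],"translation":[[0.003,0,0],[0.006,0,0],[0.006,0,0]],"dr":[[0,0,0],[0,0,0],[0,0,0]]}';python3 -m crank '{"hand":[255,255,255],"translation":[[0.002,0,0],[0.004,0,0],[0.004,0,0]],"dr":[[0,0,0],[0,0,0],[0,0,0]]}'
```

```text
time_s: 17.0
position: [0.5599, -0.0142, 0.1578]
tool_rot: [[-0.003, -0.406, 0.914], [0.001, 0.914, 0.406], [-1.0, 0.002, -0.003]]
ft_force: [-0.0, 0.4, -0.2]
grip_width: 0.0207
time_s: 17.3
position: [0.5605, -0.0143, 0.1532]
tool_rot: [[-0.0, -0.406, 0.914], [0.0, 0.914, 0.406], [-1.0, 0.0, -0.0]]
ft_force: [-0.1, -0.5, -0.7]
grip_width: 0.0211
time_s: 17.6
position: [0.5605, -0.0143, 0.1492]
tool_rot: [[-0.0, -0.406, 0.914], [0.0, 0.914, 0.406], [-1.0, 0.0, -0.0]]
ft_force: [0.4, -0.2, -0.5]
grip_width: 0.0212
```

```bash
python3 -m crank '{"hand":[255,255,255],"translation":[[0.002,0,0],[0.004,0,0],[0.004,0,0]],"dr":[[0,0,0],[0,0,0],[0,0,0]]}';python3 -m crank '{"hand":[255,255,255],"translation":[[0.002,0,0],[0.004,0,0],[0.004,0,0]],"dr":[[0,0,0],[0,0,0],[0,0,0]]}';python3 -m crank '{"hand":[255,255,255],"translation":[[0.002,0,0],[0.004,0,0],[0.004,0,0]],"dr":[[0,0,0],[0,0,0],[0,0,0]]}'
```

```text
time_s: 17.9
position: [0.5606, -0.0143, 0.1452]
tool_rot: [[-0.0, -0.406, 0.914], [-0.0, 0.914, 0.406], [-1.0, 0.0, -0.0]]
ft_force: [1.1, 0.2, -0.7]
grip_width: 0.0209
time_s: 18.2
position: [0.5606, -0.0143, 0.1412]
tool_rot: [[-0.0, -0.406, 0.914], [0.0, 0.914, 0.406], [-1.0, 0.0, -0.0]]
ft_force: [0.6, 0.3, -1.3]
grip_width: 0.0209
time_s: 18.5
position: [0.5606, -0.0143, 0.1372]
tool_rot: [[-0.0, -0.406, 0.914], [0.0, 0.914, 0.406], [-1.0, 0.0, -0.0]]
ft_force: [-0.2, 0.5, -0.8]
grip_width: 0.0206
```

```bash
python3 -m crank '{"hand":[255,255,255,255,255],"translation":[[0.004,0,0],[0.009,0,0],[0.015,0,0],[0.021,0,0],[0.021,0,0]],"dr":[[0,0,0],[0,0,0],[0,0,0],[0,0,0],[0,0,0]]}';python3 -m crank '{"hand":[255,255,255],"translation":[[0.002,0,0],[0.003,0,0],[0.003,0,0]],"dr":[[0,0,0],[0,0,0],[0,0,0]]}';python3 -m crank '{"hand":[255,255,255],"translation":[[0.001,0,0],[0.002,0,0],[0.002,0,0]],"dr":[[0,0,0],[0,0,0],[0,0,0]]}'
```

```text
time_s: 19.0
position: [0.5605, -0.0144, 0.1155]
tool_rot: [[-0.001, -0.406, 0.914], [0.0, 0.914, 0.406], [-1.0, 0.0, -0.001]]
ft_force: [1.4, -0.5, -1.8]
grip_width: 0.021
time_s: 19.3
position: [0.5606, -0.0143, 0.1134]
tool_rot: [[-0.0, -0.406, 0.914], [-0.0, 0.914, 0.406], [-1.0, 0.0, -0.0]]
ft_force: [0.8, -1.0, -1.0]
grip_width: 0.0209
time_s: 19.6
position: [0.5607, -0.0143, 0.1121]
tool_rot: [[0.001, -0.406, 0.914], [-0.0, 0.914, 0.406], [-1.0, -0.0, 0.0]]
ft_force: [-0.5, 0.8, 4.7]
grip_width: 0.0204
```

Contact at the expected height, TCP 0.112. Release, retreat and look.

```bash
python3 -m crank '{"hand":[255,200,120,60,0],"translation":[[-0.001,0,0],[-0.001,0,0],[-0.001,0,0],[-0.001,0,0],[-0.001,0,0]],"dr":[[0,0,0],[0,0,0],[0,0,0],[0,0,0],[0,0,0]]}'; python3 -m crank '{"hand":[0,0,0,0,0],"translation":[[0,0,0],[0,0,0],[-0.03,0,0],[-0.08,0,0],[-0.13,0,0]],"dr":[[0,0,0],[0,0,0],[0,0,0],[0,0,0],[0,0,0]]}'; python3 -m crank '{"hand":[0,0,0,0,0],"translation":[[0,0,-0.05],[0,0.03,-0.1],[0,0.06,-0.14],[0,0.1,-0.18],[0,0.1,-0.2]],"dr":[[0,0,0],[0,0,0],[0,0,0],[0,0,0],[0,0,0]]}'
python3 - <<'E'
from h import *
t,d=cams.get_image("top"); s,e=cams.get_image("scene")
cv2.imwrite("pics/t5.png",t);cv2.imwrite("pics/s5.png",s)
o=np.hstack([cv2.resize(t[145:205,305:365],(400,400),interpolation=cv2.INTER_CUBIC),cv2.resize(s[170:250,250:330],(400,400),interpolation=cv2.INTER_CUBIC)])
cv2.imwrite("pics/c6.png",o)
C=cloud("top",d).reshape(-1,3);S=cloud("scene",e)
for n,P in(("top",C),("scene",S.reshape(-1,3))):
    Q=P[(np.hypot(P[:,0]-.561,P[:,1]+.014)<.014)]; print(n,"head top z",np.percentile(Q[:,2],[90,98]),len(Q))
cv2.imwrite("pics/full5.png",np.vstack([s[130:300,100:520],t[110:260,170:590]])); print(sensors.observe()["position"])
E
```

```text
time_s: 20.1
position: [0.5605, -0.0143, 0.1124]
tool_rot: [[-0.0, -0.406, 0.914], [0.0, 0.914, 0.406], [-1.0, 0.0, -0.0]]
ft_force: [0.4, 0.3, 0.0]
grip_width: 0.0638
time_s: 20.6
position: [0.5601, -0.0142, 0.2438]
tool_rot: [[-0.002, -0.406, 0.914], [0.0, 0.914, 0.406], [-1.0, 0.001, -0.001]]
ft_force: [1.0, -0.0, 0.1]
grip_width: 0.0857
time_s: 21.1
position: [0.3343, -0.0026, 0.2423]
tool_rot: [[-0.0, -0.408, 0.913], [0.0, 0.913, 0.408], [-1.0, 0.0, -0.0]]
ft_force: [0.7, -1.5, 0.2]
grip_width: 0.0854
top head top z [0.14101597 0.14323876] 81
scene head top z [0.14137816 0.14297254] 156
[ 0.33420977 -0.00347817  0.24274457]
```

View pics/c6.png

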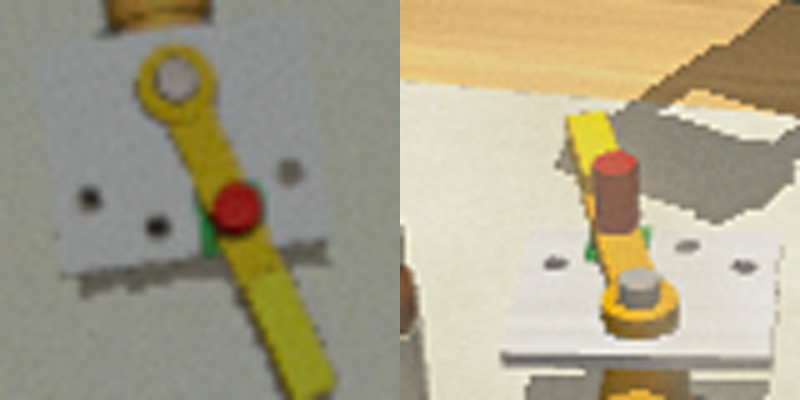

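View pics/full5.png

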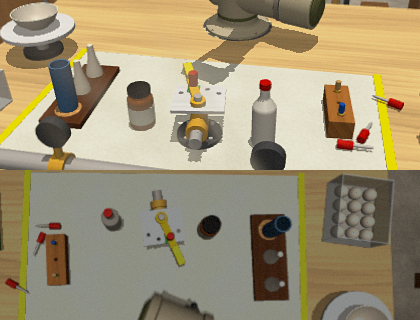

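The pictures show the pin seated upright on the lever, with its head at top (341,176) and its top at about 141 mm against 140 mm expected. The beaker stands on the cork and everything else is in place.

```bash
python3 -c "
from rig import env
print(env.close_job())"
```

```text
the job is handed in; nothing more can be done
None
```

I moved the beaker onto the cork disc, turned the lever to 60°, and locked it with the red-headed pin from the middle hole of the tool block. I then handed the job in at about 21 s of the 67 s allowed.

**Last checks**
- **Beaker:** it stands upright on the cork, and my fit put it within about 2 mm of the cork's centre.
- **Lever:** before pinning, its angle error was about 0° from the top camera and 0.8° from the scene camera.
- **Pin:** it went in without resistance until its head met the lever at the expected height. The head's top measured about 141 mm against 140 mm expected.
- **Other things:** in the last pictures the cones, tools, bottle, jar and loose pins look undisturbed. The gripper was open and clear of everything.

**What disagreed:** the two cameras differed by about 3 mm sideways on where the plate hole is. I checked the held pin in the scene view and corrected the aim for that before lowering it.

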